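# Fit the spare rotor in the open tablet canister

## Robot

A 6-joint arm with a two-finger parallel gripper is mounted at the origin on the work surface. World frame = base frame: x ahead of the robot, y to its left, z up, the work surface at z = 0. Lengths are in mm, angles in rad, forces in N, time in s.
With the tool pointing down it reaches from about 300 to 775 mm from the base axis. Payload 14.6 kg.
Tool frame: the origin (TCP) lies at the very end of the fingers, on their centre line; the grasp point (between the pads) lies 19 mm behind it; z points along the fingers, y is the line along which they close (so a half turn about z gives the same grasp; the last joint's range is limited). The gripper opens to 94 mm and grips with 3 to 60 N. Pads are 16 mm wide; open, the fingers measure 119 mm over their backs; the gripper's body (75 mm by 177 mm) begins 78 mm behind the grasp point.
Start: joints at [-1.383, 0.3, 1.521, -0, 1.321, -0.067], TCP at [138.622, -532.234, 205.446] pointing down, gripper open.
Joint ranges: [-3.03, 3.03], [-0.79, 2.21], [0.23, 2.52], [-1.04, 4.18], [0, 3.07], [-2.55, 2.55]. Speed limits (rad/s): [2.22, 2.22, 2.57, 3.14, 3.14, 3.14].

## Interface

Orientations are given as [roll, pitch, yaw] about the fixed x, y, z axes, in that order (R = Rz(yaw) Ry(pitch) Rx(roll)).
In Python, from cell import manip, optics gives the robot as it stands.
- The arm moves only by the shell command python3 -m crank 'ROWS' [FORCE]. ROWS is JSON, a list of rows, each a list of 7 numbers: the opening in per cent of the stroke, from 0 (shut) to 100 (fully open), then the shift along the tool's x, y, z in mm, then the turn, a rotation vector about the tool's x, y, z in rad. A call has 1 to 10 rows; each row is the pose to reach, as a shift and turn from the pose commanded when the call began, along the tool's axes at that moment; what a row does not reach only later rows make up. A row lasts 1/10 s, in which the tool goes at most 50 mm and 8.59 degrees, less where a joint would pass 70% of its speed; a pose out of reach is approached as far as the arm can. A call with a gripper value outside its range is refused whole. The fingers move at their own pace and stop on an object; FORCE is the grip in N (left out, the last holds). Time passes only in rows, so rows that repeat a pose let the fingers close. It gives the time, the measured TCP pose, the force, the opening and the grip force at its end, in the units of the state.
- manip.read_state(): the state, without advancing time (a new reading comes with each control period).
- optics.camera(name): name is "scene" or "top" or "wrist"; returns (picture, depth): 400x640x3 uint8, red, green, blue; 400x640 float32, mm along the optical axis (not along the pixel's ray), 0 where there is no reading.
- optics.calibration(name): a dict with "camera_matrix" (3x3 intrinsics, pixels), "R" (3x3) and "t" (3): a world point X has camera coordinates R X + t. Camera axes: x right, y down, z forward; pixel columns grow to the right and rows downward; lengths in mm; the calibration is good to about 2 mm. A picture is of the moment at which its call begins: read the wrist's pose just before it. calibration takes no time and is no camera call; for the wrist camera it gives the pose at the moment of the call.
- manip.sign_off(): hands the job in; it is judged then, once.
The state is a dict: "clock": time; "joints": joint angles; "qd": joint speeds; "effort": joint torques, N m; "eef_pos": TCP position; "eef_rot": TCP orientation; "wrist_force": force on the tool from outside, world axes, zero at the start; "moment": the same for the moment, N m; "finger_gap": finger opening in mm; "finger_force": force on a finger pad.
Only numpy, scipy, OpenCV 4.12 (cv2) and the standard library are available. Lean on these libraries where they do the work, as an engineer would, in place of code of your own. Each camera call takes 0.05 s, during which the arm holds its last target. There are 200 camera calls.

## Task

One of the two tablet canisters on the bench has no rotor. Take the spare rotor from the rack and push its shaft down into that canister's hub, turning it until the key slips into the keyway, then press it fully home against the spring. Finish still gripping it and holding it pressed down, so that I can do up the locking screw; leave the other things on the bench as they are.

Things in the scene. Friction and masses are not known exactly. Their poses are not given: they have to be found in the camera images.
- rotor_grip (a point): Spare rotor (loose, about 90 g, white plastic, steel shaft), upright in the rack at the start. Point: centre of its wing grip, an upright tab 36 mm wide (along this frame's x), 10 mm thick (along y), 30 mm high; pinch it across its thickness. Below: neck 16 mm diameter, 10 mm long; drum 62 mm diameter, its crown 24 mm and its underside 55 mm below this point; then the shaft. z is up.
- rotor: The same rotor; origin on its axis at the drum's underside. Shaft below: 16 mm diameter, 26 mm long, tip tapered over 4 mm. The key, a rib along the shaft on this frame's +x side, is 6 mm wide and reaches 13 mm from the axis, from the drum down to 10 mm above the tip: the last 10 mm of the shaft are plain round. A small rib on the drum's crown lies over the key.
- bore_1 (a point): Centre of the top face of a canister's hub, 58 mm above the bench, in a round well 74 mm wide and 22 mm below the well's rim. -x points to the spout, +x to the locking screw, z up. One canister has a rotor in its hub, the other is empty. Hub: brass, 40 mm diameter; bore 19 mm, 26 mm deep, with a keyway 10 mm wide that reaches 16 mm from the axis.
- bore_2 (a point): The same point of the other canister, of the same make, sizes and axes as bore_1.
- canister_1: Canister foot on its motor dock (fixed) with bore_1: a grey block 98 x 98 mm, rim 80 mm above the bench; origin on the bench, 58 mm below bore_1. The empty hub sits on a stiff gear drive: its keyway may rest anywhere within 0.7 rad (40 degrees) either side of the canister's +x (the locking screw's side), and a shaft turned on it with a light push does not move it (0.6 N m would).
- canister_2: The other canister, the same, with bore_2. In the empty one, a shaft with its key off the keyway stops with the key on the hub's top face, the drum 16 mm above the face. Over the keyway it drops freely 9 mm to a spring pin in the bore (3 N, rising to 6.5 N over the last 7 mm); it is home with the drum's underside on the hub's face. Let go, it rises 7 mm again.
- fitted_grip (a point): Centre of the wing grip of the rotor that is already fitted and locked in one of the two canisters, 55 mm above that canister's hub; the canister that it stands in is the one to leave alone.
- rack: The grey rack for spare rotors (fixed), a block 100 x 180 x 34 mm with two plain round holes of 30 mm, 84 mm apart along its y; the spare rotor's shaft stands in one of them, its drum on the rack's top. Origin at the centre of its underside.
- hopper: Bystander: a clear open tub 94 x 94 x 85 mm, the hopper taken off the empty canister. Origin at the centre of its underside.
- screwdriver: Bystander: a black-handled screwdriver 170 mm long lying on the bench.
- pill_jar: Bystander: an amber jar, 52 mm diameter, 75 mm high. Origin at the centre of its underside.
- carton: Bystander: a small white medicine carton 55 x 110 x 30 mm. Origin at the centre of its underside.
There are look-alikes about, which are no part of the job. What is shaped like the rotor but brown or pink is not meant. Leave any brown look-alike of the canister_2 alone.

How it is judged:
By the outcome, as a careful person would: the job done as asked, in the order asked, and still so for the second after the job is handed in, while the arm keeps its last pose, push and grip.
It also fails if it takes over 58 s, if anything falls off the work surface, if the arm or the gripper's body presses on something with over 40 N, if the wrist force passes 120 N, or if a joint passes its speed limit or range.

## Working session

There is one attempt and no reset: what is moved stays moved. The work goes in short steps, Python scripts to look and compute and a shell command to move; the robot and the scene stay as the last step left them, time stands still between calls to the robot, and variables do not carry over. Pictures are saved under pics/ and viewed, at most 10 in all, crops included, and the job is handed in when it is done.

```bash
mkdir -p pics; ls
python3 - <<'E'
from cell import manip, optics
import cv2,numpy as np
print(manip.read_state())
for n in ("top","scene"):
    p,d=optics.camera(n); cv2.imwrite(f"pics/{n}0.png",p[:,:,::-1]); np.save(f"pics/{n}0.npy",d)
    c=optics.calibration(n); print(n,{k:np.round(v,3).tolist() for k,v in c.items()})
E
```

```text
pics
{'clock': 0.0, 'joints': array([-1.38262777e+00,  3.00493885e-01,  1.52156807e+00, -1.60359754e-06,
        1.32067844e+00, -6.66012362e-02]), 'qd': array([-3.82090989e-04,  1.22374375e-03, -1.06648417e-03,  1.38290135e-03,
       -8.36204143e-05,  1.13160729e-03]), 'effort': array([ 1.92975247e-03, -5.31812096e+01, -3.52735806e+01,  7.08930963e-02,
        2.44248100e-02, -5.76898401e-05]), 'eef_pos': array([ 138.56125376, -531.99937974,  204.87933125]), 'eef_rot': array([-3.14044736e+00, -7.48341878e-05,  2.54770152e-01]), 'wrist_force': array([ 0.13369798, -0.53374342, -0.37110588]), 'moment': array([ 0.03446925, -0.02415603,  0.02320116]), 'finger_force': 0.0, 'finger_gap': 94.35783307383798}
top {'camera_matrix': [[379.829, 0.0, 319.396], [0.0, 379.829, 196.065], [0.0, 0.0, 1.0]], 'R': [[0.025, -1.0, -0.007], [-0.984, -0.023, -0.177], [0.177, 0.012, -0.984]], 't': [51.765, 594.722, 866.539]}
scene {'camera_matrix': [[379.765, 0.0, 320.955], [0.0, 379.765, 205.833], [0.0, 0.0, 1.0]], 'R': [[0.183, 0.983, -0.001], [0.833, -0.156, -0.531], [-0.522, 0.096, -0.847]], 't': [-179.297, -400.406, 1346.133]}
```

View pics/top0.png

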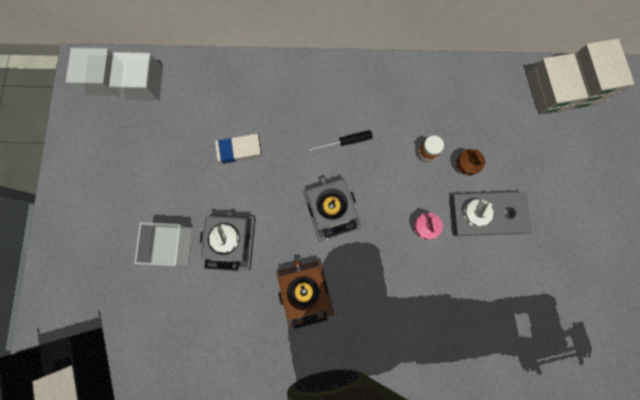

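View pics/scene0.png

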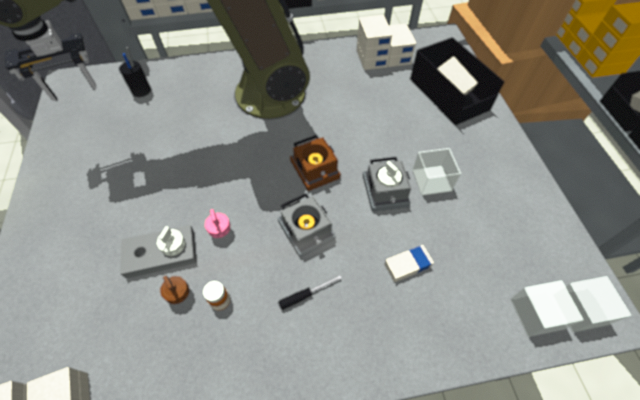

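Candidates seen in the top picture:
- **Rotors:** white in the grey rack (479,212), which is the one to take. Not wanted: white fitted in a grey canister (224,238), brown (470,160), pink (428,225).
- **Canisters:** grey and empty (331,205), which is the target. Not wanted: grey with a rotor (226,240), brown look-alike (304,292).

Next I'll check the choice in a close crop and measure.

```bash
cat > h.py <<'E'
from cell import manip, optics
import cv2,numpy as np
from scipy.spatial.transform import Rotation as Rn
def pts(d,c):
    K=np.array(c["camera_matrix"]);R=np.array(c["R"]);t=np.array(c["t"])
    v,u=np.mgrid[:d.shape[0],:d.shape[1]]
    P=np.stack([(u-K[0,2])/K[0,0]*d,(v-K[1,2])/K[1,1]*d,d],-1)
    return (P-t)@R
def ray(uv,c,z):
    K=np.array(c["camera_matrix"]);R=np.array(c["R"]);t=np.array(c["t"])
    uv=np.atleast_2d(uv).astype(float)
    D=np.c_[(uv[:,0]-K[0,2])/K[0,0],(uv[:,1]-K[1,2])/K[1,1],np.ones(len(uv))]@R
    o=-R.T@t
    return o+D*((z-o[2])/D[:,2])[:,None]
E
python3 - <<'E'
from h import *
c=optics.calibration("top");d=np.load("pics/top0.npy");p=cv2.imread("pics/top0.png")
W=pts(d,c)
hsv=cv2.cvtColor(p,cv2.COLOR_BGR2HSV)
def cl(name,x0,y0,x1,y1,m):
    s=np.zeros(m.shape,bool);s[y0:y1,x0:x1]=1;q=W[m&s];print(name,len(q),np.round(np.median(q,0),1),np.round(np.ptp(q,0),0), np.round(q.max(0)))
white=(hsv[...,1]<40)&(hsv[...,2]>150)
cl("spare drum",455,190,505,235,white)
q=white&(W[...,2]>85)
cl("spare wing",455,190,505,235,q)
yel=(hsv[...,1]>150)&(hsv[...,2]>120)
cl("hub",305,180,360,235,yel)
cl("fitted",200,215,250,265,white)
for (n,z,uv) in [("rack corners",34,[(451,194),(527,191),(530,234),(454,236)]),("can",80,[(305,185),(350,178),(358,225),(315,236)])]:
    print(n,np.round(ray(uv,c,z)[:,:2]))
a=cv2.resize(p[165:260,410:540],None,fx=3,fy=3,interpolation=2);b=cv2.resize(p[165:260,285:375],None,fx=4.0,fy=3*4/3/1.0,interpolation=2)
b=b[:380];a=cv2.resize(a,(int(a.shape[1]*380/a.shape[0]),380))[:, :440+80];cv2.imwrite("pics/crop1.png",np.hstack([a[:,:430],b])[:, :800])
E
```

```text
spare drum 431 [ 554.7 -309.2   62.7] [166. 416. 928.] [596.  55. 959.]
spare wing 66 [ 559.8 -314.   103.5] [147. 380. 873.] [577.  55. 959.]
hub 185 [571.   37.9  58.1] [166.  39. 930.] [596.  57. 959.]
fitted 525 [481.6 279.5  87.4] [ 89. 265. 927.] [520. 321. 959.]
rack corners [[ 610. -258.]
 [ 622. -446.]
 [ 515. -445.]
 [ 506. -262.]]
can [[614. 100.]
 [634.  -6.]
 [523. -25.]
 [495.  74.]]
```

View pics/crop1.png

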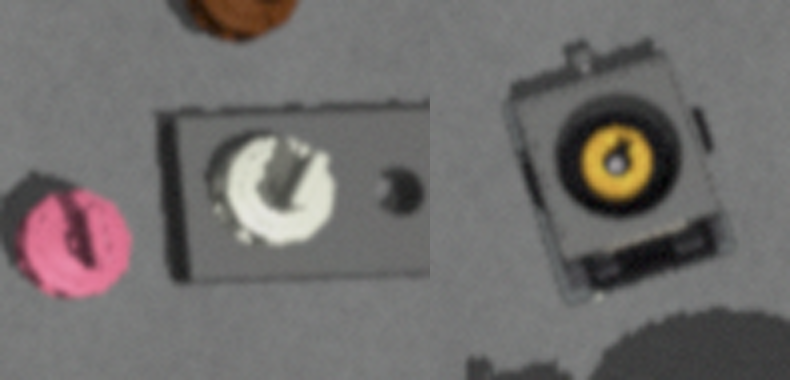

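The crop shows a white rotor standing in the grey rack, and the empty grey canister with a brass hub. Its keyway notch points to the picture's upper right. The choice holds. Next I'll work out the first move.

```bash
cat >> h.py <<'E'
def tool():
    s=manip.read_state(); return np.array(s["eef_pos"]),Rn.from_euler("xyz",s["eef_rot"]).as_matrix(),s
def delta(target):
    p,R,s=tool(); return np.round(R.T@(np.array(target)-p),1)
E
python3 - <<'E'
from h import *
c=optics.calibration("wrist");p,R,s=tool()
Rc=np.array(c["R"]);o=-Rc.T@np.array(c["t"])
print(np.round(R.T@(o-p),1),np.round(Rc@R,2),c["camera_matrix"][0])
print(delta([545,-310,265]))
E
```

```text
[  80.9   -0.3 -179.3] [[ 0.    1.   -0.  ]
 [-0.96 -0.   -0.28]
 [-0.28  0.    0.96]] [342.59454878   0.         319.55848887]
[ 449.3 -112.5  -59.9]
```

```bash
python3 -m crank '[[100,45,-11,-4,0,0,0],[100,90,-22,-8,0,0,0],[100,135,-34,-12,0,0,0],[100,180,-45,-15,0,0,0],[100,225,-56,-15,0,0,0],[100,270,-67,-15,0,0,0],[100,315,-79,-15,0,0,0],[100,360,-90,-15,0,0,0],[100,405,-101,-15,0,0,0],[100,449,-112,-15,0,0,0]]'
python3 -m crank '[[100,0,0,0,0,0,0],[100,0,0,0,0,0,0],[100,0,0,0,0,0,0]]'
python3 - <<'E'
from h import *
c=optics.calibration("wrist");p,d=optics.camera("wrist");np.save("pics/w1.npy",d);cv2.imwrite("pics/w1.png",p[:,:,::-1])
import pickle;pickle.dump(c,open("pics/w1.pkl","wb"))
W=pts(d,c);hsv=cv2.cvtColor(p,cv2.COLOR_RGB2HSV)
m=(hsv[...,1]<60)&(hsv[...,2]>120)
for n,lo,hi in (("crown",58,72),("wing",90,112)):
    k=m&(W[...,2]>lo)&(W[...,2]<hi)&(np.hypot(W[...,0]-555,W[...,1]+310)<60)
    q=W[k][:,:2].astype(np.float32);e=cv2.minAreaRect(q);print(n,len(q),e,cv2.minEnclosingCircle(q),np.median(W[k][:,2]))
E
```

```text
clock: 1.1
eef_pos: [546.4, -309.3, 220.1]
eef_rot: [-3.141, 0.0, 0.255]
wrist_force: [-0.3, -0.2, -0.4]
finger_gap: 93.6
finger_force: 0.0
clock: 1.4
eef_pos: [544.1, -311.2, 220.2]
eef_rot: [-3.141, 0.001, 0.254]
wrist_force: [0.7, 0.4, 0.6]
finger_gap: 93.4
finger_force: 0.0
crown 2367 ((563.1160278320312, -316.2336730957031), (61.46311569213867, 62.81433868408203), 5.6359052658081055) ((562.9700927734375, -316.2571105957031), 31.74219512939453) 62.56296571480505
wing 505 ((563.14697265625, -316.0047302246094), (10.089286804199219, 35.91880416870117), 60.71430969238281) ((563.1873779296875, -315.93255615234375), 18.021440505981445) 103.32085012978047
```

View pics/w1.png

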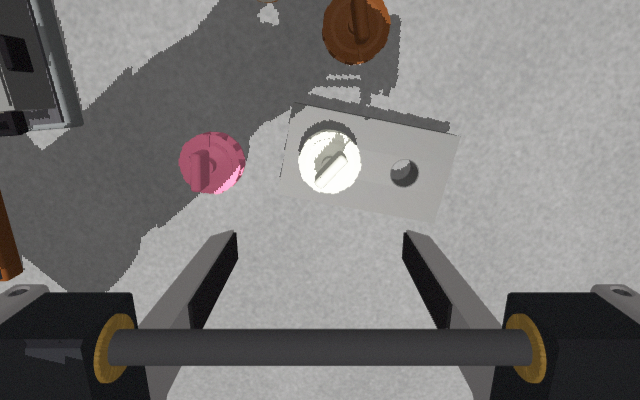

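Run:
```python
from h import *
import pickle
c=pickle.load(open("pics/w1.pkl","rb"));d=np.load("pics/w1.npy");p=cv2.imread("pics/w1.png")
W=pts(d,c);ctr=np.array([563.1,-316.1])
X=W[...,0]-ctr[0];Y=W[...,1]-ctr[1];r=np.hypot(X,Y)
k=(W[...,2]>90)&(W[...,2]<112)&(r<25)
q=np.c_[X[k],Y[k]];w,v=np.linalg.eigh(np.cov(q.T));print("wing dir",np.degrees(np.arctan2(*v[::-1,1])))
a=np.degrees(np.arctan2(Y,X))
for b in range(-180,180,15):
    s=(r>20)&(r<29)&(a>=b)&(a<b+15)&(W[...,2]>55)&(W[...,2]<85);print(b,s.sum(),np.round(np.percentile(W[...,2][s],[10,50,90]),1) if s.sum() else 0)
cv2.imwrite("pics/crop2.png",cv2.resize(p[115:210,280:380],None,fx=6,fy=6,interpolation=cv2.INTER_CUBIC))
print(delta([563,-316,225]),manip.read_state()["joints"])
```

```text
wing dir 151.15139523247458
-180 45 [61.2 62.1 63.3]
-165 49 [61.2 62.6 63.6]
-150 53 [61.2 62.4 63.8]
-135 52 [61.2 62.3 63.7]
-120 53 [60.8 62.3 63.7]
-105 55 [61.2 62.2 63.5]
-90 55 [61.3 62.5 63.6]
-75 53 [61.2 62.4 63.4]
-60 60 [61.  62.4 63.8]
-45 57 [61.3 62.7 65.3]
-30 63 [61.  63.  65.8]
-15 61 [61.3 62.6 63.9]
0 55 [60.8 62.2 63.2]
15 65 [60.9 62.1 63.5]
30 62 [61.1 62.2 63.8]
45 62 [60.6 62.3 63.6]
60 59 [60.9 62.1 63.5]
75 57 [61.2 62.4 63.3]
90 56 [61.2 62.3 63.5]
105 60 [61.1 62.3 63.5]
120 54 [61.4 62.3 63.5]
135 52 [60.5 62.2 63.6]
150 29 [61.1 62.  62.7]
165 15 [61.2 61.6 62.2]
[17.2  9.2 -4.5] [-5.78344080e-01  4.64366171e-01  1.26111424e+00 -1.25686825e-04
  1.41629277e+00  7.38950468e-01]
```

View pics/crop2.png

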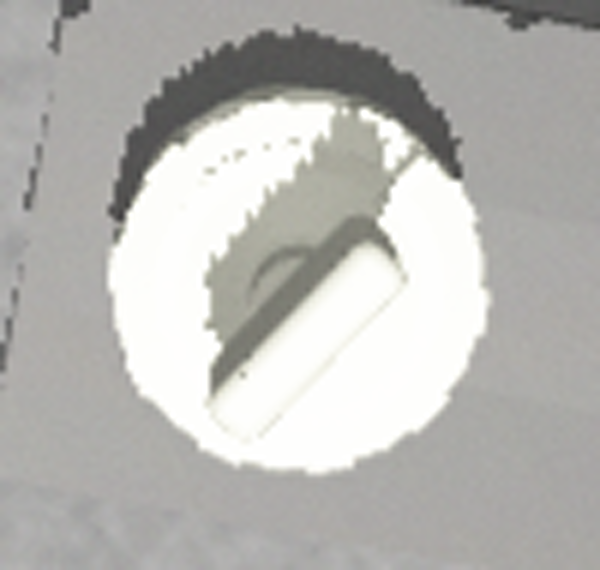

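The crop shows the crown rib at (400,165), at the wing's upper-right end. So the key points to about -29° in the world frame. The rotor's axis is at (563,-316).

```bash
python3 -m crank '[[40,6,3,10,0,0,0.14],[40,12,6,30,0,0,0.28],[40,17.2,9.2,50,0,0,0.42],[40,17.2,9.2,70,0,0,0.56],[40,17.2,9.2,85,0,0,0.70],[40,17.2,9.2,90,0,0,0.763],[40,17.2,9.2,90,0,0,0.763]]' 30
python3 - <<'E'
from h import *
print(delta([563.1,-316.1,72]),manip.read_state()["eef_rot"])
E
```

```text
clock: 2.15
eef_pos: [562.8, -315.9, 129.8]
eef_rot: [-3.142, 0.001, -0.511]
wrist_force: [-0.3, -0.3, -0.1]
finger_gap: 41.5
finger_force: 0.0
[ 0.5 -0.  57.8] [-3.14155716e+00  1.32693272e-03 -5.10598465e-01]
```

```bash
python3 -m crank '[[40,0,0,20,0,0,0],[40,0,0,40,0,0,0],[40,0,0,58,0,0,0],[40,0,0,58,0,0,0],[0,0,0,58,0,0,0],[0,0,0,58,0,0,0],[0,0,0,58,0,0,0],[0,0,0,58,0,0,0],[0,0,0,58,0,0,0]]' 50
```

```text
clock: 3.05
eef_pos: [564.5, -315.4, 74.0]
eef_rot: [-3.141, -0.002, -0.508]
wrist_force: [-1.1, 1.7, 8.5]
finger_gap: 9.5
finger_force: 133.7
```

```bash
python3 -m crank '[[0,0,0,-5,0,0,0],[0,0,0,-25,0,0,0],[0,0,0,-60,0,0,0],[0,0,0,-100,0,0,0],[0,0,0,-130,0,0,0],[0,0,0,-130,0,0,0]]' 50
python3 - <<'E'
from h import *
s=manip.read_state();print(s["wrist_force"],s["moment"],s["finger_force"])
# hub at tool +x 90
p,R,_=tool();print(p, delta(np.array([571,38,215])-90*R[:,0]))
E
```

```text
clock: 3.65
eef_pos: [565.0, -316.0, 207.7]
eef_rot: [3.141, -0.008, -0.508]
wrist_force: [-0.2, 0.7, -0.6]
finger_gap: 9.5
finger_force: 132.6
[-0.23176153  0.68699556 -0.59369125] [ 0.08727421  0.01657571 -0.03387505] 132.5623833015561
[ 565.04410044 -315.99314858  207.74842702] [-256.9 -312.2   -8.7]
```

```bash
python3 -m crank '[[0,-26,-31,-1,0,0,0],[0,-52,-63,-2,0,0,0],[0,-79,-95,-3,0,0,0],[0,-105,-127,-4,0,0,0],[0,-131,-159,-5,0,0,0],[0,-157,-190,-6,0,0,0],[0,-183,-222,-7,0,0,0],[0,-209,-254,-8,0,0,0],[0,-235,-286,-9,0,0,0],[0,-257,-312,-9,0,0,0]]'
python3 -m crank '[[0,0,0,0,0,0,0],[0,0,0,0,0,0,0],[0,0,0,0,0,0,0]]'
python3 - <<'E'
from h import *
c=optics.calibration("wrist");p,d=optics.camera("wrist");np.save("pics/w2.npy",d);cv2.imwrite("pics/w2.png",p[:,:,::-1])
import pickle;pickle.dump(c,open("pics/w2.pkl","wb"))
W=pts(d,c);hsv=cv2.cvtColor(p,cv2.COLOR_RGB2HSV)
g=((hsv[...,1]>120)&(hsv[...,0]>15)&(hsv[...,0]<35)&(hsv[...,2]>60)).astype(np.uint8)
n,l,st,ce=cv2.connectedComponentsWithStats(g)
for i in range(1,n):
    if st[i,4]>150: print(i,st[i],ce[i],np.median(W[l==i],0))
E
```

```text
clock: 4.65
eef_pos: [490.3, 84.2, 211.1]
eef_rot: [3.141, 0.001, -0.508]
wrist_force: [0.1, 0.6, -0.7]
finger_gap: 9.4
finger_force: 132.6
clock: 4.95
eef_pos: [491.2, 81.7, 211.1]
eef_rot: [3.141, 0.0, -0.509]
wrist_force: [0.6, 0.5, -0.8]
finger_gap: 9.6
finger_force: 132.6
1 [ 299   60   44   47 1252] [320.1014377   83.32827476] [571.21386622  36.69125177  57.90565699]
2 [359 262  23  31 519] [370.61271676 277.34682081] [368.49643929  84.9664364   57.46245017]
3 [290 314   9  69 376] [293.40957447 348.89095745] [518.1425973   73.27824042 327.41483152]
4 [342 314   8  69 374] [345.7486631  349.04278075] [512.71570696  63.08720881 327.61342583]
```

View pics/w2.png

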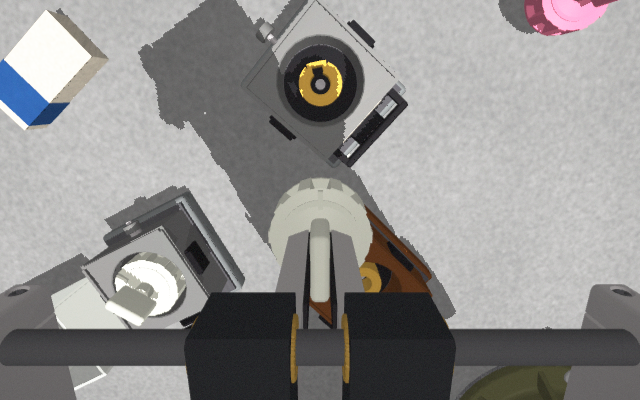

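Run:
```python
from h import *
import pickle
from scipy.optimize import least_squares as ls
c=pickle.load(open("pics/w2.pkl","rb"));d=np.load("pics/w2.npy");p=cv2.imread("pics/w2.png")
W=pts(d,c);hsv=cv2.cvtColor(p,cv2.COLOR_BGR2HSV)
def fit(q,r=None):
    f=(lambda s:np.hypot(q[:,0]-s[0],q[:,1]-s[1])-(r or s[2]))
    s=ls(f,[*q.mean(0),r or 20],loss="soft_l1").x;return s,np.abs(f(s)).mean()
g=((hsv[...,1]>120)&(hsv[...,0]>15)&(hsv[...,0]<35)&(hsv[...,2]>60)).astype(np.uint8)
sub=np.zeros_like(g);sub[50:115,290:352]=g[50:115,290:352]
ct,hi=cv2.findContours(sub,cv2.RETR_CCOMP,cv2.CHAIN_APPROX_NONE)
o=max(ct,key=cv2.contourArea)[:,0]
q=ray(o,c,58)[:,:2];hc,e=fit(q);print("hub",hc,e)
# hole: non-brass inside 
v,u=np.mgrid[40:130,280:360];X=ray(np.c_[u.ravel(),v.ravel()],c,58)[:,:2]-hc[:2]
r=np.hypot(*X.T);a=np.degrees(np.arctan2(X[:,1],X[:,0]));br=g[40:130,280:360].ravel()>0
s=(~br)&(r>11)&(r<15);print("keyway angs",np.sort(np.round(a[s])))
print("mean dir",np.degrees(np.arctan2(X[s,1].mean(),X[s,0].mean())))
T,R,_=tool();print("TCP",T)
L=(W-T)@R
w=(hsv[...,1]<60)&(hsv[...,2]>90)&(np.abs(L[...,2]-5)<6)&(np.hypot(L[...,0],L[...,1])<45)
print("crown lvl",np.median(L[...,2][w]),w.sum())
col=[]
for x in range(275,368,2):
    y=np.where(w[170:260,x])[0]
    if len(y): col.append((x,170+y[0]))
q=(ray(col,c,T[2]-5)-T)@R;print("crown circle in tool",fit(q[:,:2],31),fit(q[:,:2]))
cv2.imwrite("pics/crop3.png",cv2.resize(p[0:240,230:420],None,fx=2.5*1,fy=2.5,interpolation=2))
```

```text
hub [571.58917391  36.01632782  19.97277373] 0.3088182568017399
keyway angs [-38. -34. -33. -33. -33. -29. -29. -29. -29. -25. -25. -25. -21. -21.
 -20. -18. -17. -16. -15. -14. -13. -12. -10. -10.  -9.  -8.  -6.  -5.
  -4.  -2.  -2.  -0.  -0.   1.   2.   4.   6.]
mean dir -15.542960274698856
TCP [491.25223346  81.50013285 211.18219048]
crown lvl 10.26581039670256 1455
crown circle in tool (array([-6.43532385,  0.35735644, 31.        ]), np.float64(2.0813240713808985)) (array([ 0.79519022,  1.39764799, 24.48395551]), np.float64(1.2298062282896913))
```

View pics/crop3.png

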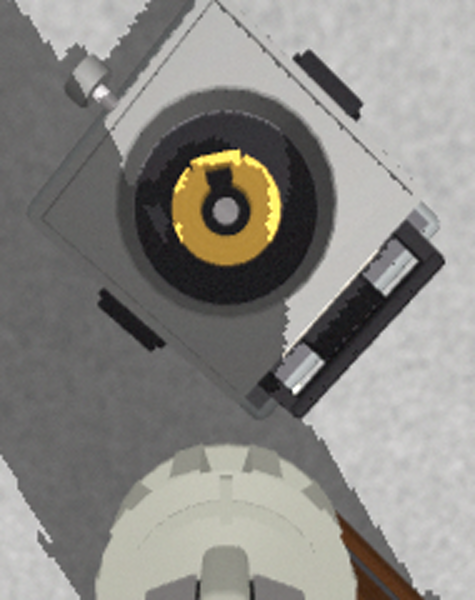

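The crop shows the keyway notch at about (218,178) against a hub centre of (226,209). That puts the keyway near -16° in the world frame, with the screw towards +18°. The drum's front outline is its lower edge, so I'll refit it at the underside's height.

Run:
```python
from h import *
import pickle
from scipy.optimize import least_squares as ls
c=pickle.load(open("pics/w2.pkl","rb"));d=np.load("pics/w2.npy");p=cv2.imread("pics/w2.png")
W=pts(d,c);T,R,_=tool();L=(W-T)@R
w=(np.abs(L[...,2]-20)<30)&(np.hypot(L[...,0],L[...,1])<45)
col=[(x,170+np.where(w[170:260,x])[0][0]) for x in range(285,357,2) if w[170:260,x].any()]
for z in (36,38,40,42):
    q=((ray(col,c,T[2]-z)-T)@R)[:,:2]
    f=lambda s:np.hypot(q[:,0]-s[0],q[:,1]-s[1])-31
    s=ls(f,[0,0],loss="soft_l1");print(z,s.x,np.abs(f(s.x)).mean())
# crown plane points & rib
k=w&(np.hypot(L[...,0],L[...,1])<27)&(L[...,0]>18);print(np.percentile(L[...,2][k],[10,50,90]))
k=w&(L[...,0]>30);print("side depth range",np.percentile(L[...,2][k],[5,95]))
yaw=-0.279
for off in (0,-1):
    t=np.array([571.6,36.0,150])-off*np.array([np.cos(yaw),np.sin(yaw),0]);print(off,delta(t))
```

```text
36 [-0.25186728  0.37182827] 0.21096533498889958
38 [-0.6846729  0.3768688] 0.21107895139436442
40 [-1.11687282  0.38166469] 0.2124722276655796
42 [-1.54853731  0.3861752 ] 0.21753523160598587
[ 9.90831934 11.74882312 36.62913673]
side depth range [15.31679256 38.56277116]
0 [92.4  0.5 61.2]
-1 [93.3  0.3 61.2]
```

```bash
python3 -m crank '[[0,25,0,15,0,0,-0.06],[0,50,0,30,0,0,-0.12],[0,72,0,45,0,0,-0.18],[0,88,0,55,0,0,-0.23],[0,93.3,0,61,0,0,-0.23],[0,93.3,0,61,0,0,-0.23],[0,93.3,0,61,0,0,-0.23]]'
python3 - <<'E'
from h import *
x=np.array([np.cos(-.279),np.sin(-.279),0]);y=np.array([x[1],-x[0],0])
print(delta(np.array([571.6,36.0,128])+x-.4*y),tool()[2]["eef_rot"],tool()[2]["wrist_force"])
E
```

```text
clock: 5.7
eef_pos: [572.4, 36.9, 150.9]
eef_rot: [-3.142, -0.0, -0.28]
wrist_force: [-0.4, 0.1, -1.3]
finger_gap: 9.2
finger_force: 132.6
[ 0.5  0.7 22.9] [-3.14150485e+00 -1.76594836e-04 -2.79695752e-01] [-0.36538388  0.10479167 -1.34683944]
```

Now I'll insert: first down to the face, then in small steps.

```bash
python3 -m crank '[[0,0.4,0.5,12,0,0,0],[0,0.4,0.5,22,0,0,0],[0,0.4,0.5,25,0,0,0],[0,0.4,0.5,28,0,0,0],[0,0.4,0.5,31,0,0,0],[0,0.4,0.5,33,0,0,0],[0,0.4,0.5,33,0,0,0]]'
python3 - <<'E'
from h import *
s=tool()[2];print(s["wrist_force"],s["moment"],s["eef_pos"])
E
```

```text
clock: 6.4
eef_pos: [572.9, 36.4, 117.3]
eef_rot: [3.142, 0.0, -0.278]
wrist_force: [0.2, -0.2, -1.1]
finger_gap: 9.8
finger_force: 132.6
[ 0.15104573 -0.20865511 -1.14912968] [0.01005986 0.01457685 0.02574007] [572.86065988  36.38858198 117.2891937 ]
```

```bash
python3 -m crank '[[0,0,0,1.5,0,0,0],[0,0,0,3,0,0,0],[0,0,0,4.5,0,0,0],[0,0,0,6,0,0,0],[0,0,0,7,0,0,0],[0,0,0,7,0,0,0],[0,0,0,7,0,0,0]]'
python3 - <<'E'
from h import *
s=tool()[2];print(s["wrist_force"],s["moment"],s["eef_pos"])
E
```

```text
clock: 7.1
eef_pos: [572.9, 36.4, 110.5]
eef_rot: [-3.142, 0.0, -0.278]
wrist_force: [1.1, 0.3, -1.9]
finger_gap: 9.4
finger_force: 132.6
[ 1.06129884  0.31948826 -1.88534472] [ 0.04837194  0.02338309 -0.02812439] [572.92892782  36.40264459 110.4608129 ]
```

```bash
python3 -m crank '[[0,0,0,1,0,0,0],[0,0,0,2,0,0,0],[0,0,0,3,0,0,0],[0,0,0,4,0,0,0],[0,0,0,4,0,0,0],[0,0,0,4,0,0,0]]'
python3 - <<'E'
from h import *
s=tool()[2];print(s["wrist_force"],s["moment"],s["eef_pos"])
E
python3 -m crank '[[0,0,0,1,0,0,0],[0,0,0,2,0,0,0],[0,0,0,3,0,0,0],[0,0,0,3,0,0,0],[0,0,0,3,0,0,0]]'
```

```text
clock: 7.7
eef_pos: [572.9, 36.4, 106.4]
eef_rot: [-3.142, 0.0, -0.278]
wrist_force: [0.4, -0.4, -0.6]
finger_gap: 10.0
finger_force: 132.6
[ 0.39639511 -0.37819556 -0.56989946] [ 0.0929338   0.02824887 -0.00214261] [572.92303273  36.39719083 106.44420022]
clock: 8.2
eef_pos: [573.0, 36.4, 103.6]
eef_rot: [-3.142, -0.0, -0.278]
wrist_force: [0.0, 0.2, 2.8]
finger_gap: 9.9
finger_force: 132.7
```

```bash
python3 -m crank '[[0,0,0,1,0,0,0],[0,0,0,2,0,0,0],[0,0,0,3,0,0,0],[0,0,0,4,0,0,0],[0,0,0,5,0,0,0],[0,0,0,5,0,0,0],[0,0,0,5,0,0,0]]'
python3 -m crank '[[0,0,0,1,0,0,0],[0,0,0,2,0,0,0],[0,0,0,2,0,0,0],[0,0,0,2,0,0,0]]'
```

```text
clock: 8.9
eef_pos: [573.0, 36.4, 98.5]
eef_rot: [-3.142, -0.0, -0.278]
wrist_force: [-0.2, -0.7, 5.7]
finger_gap: 9.7
finger_force: 132.8
clock: 9.3
eef_pos: [573.2, 36.4, 97.9]
eef_rot: [-3.141, -0.001, -0.278]
wrist_force: [-5.3, -0.6, 17.8]
finger_gap: 9.7
finger_force: 133.3
```

```bash
python3 -m crank '[[0,0,0,0,0,0,0],[0,0,0,0,0,0,0],[0,0,0,0,0,0,0],[0,0,0,0,0,0,0],[0,0,0,0,0,0,0]]'
python3 - <<'E'
from h import *
c=optics.calibration("wrist");p,d=optics.camera("wrist");W=pts(d,c);T,R,s=tool();L=(W-T)@R
r=np.hypot(L[...,0]+1,L[...,1]);k=(r<29)&(r>20)&(L[...,0]>10)&(W[...,2]<110)
print("crown z",np.percentile(W[...,2][k],[10,50,90]))
m=(np.abs(L[...,1])<40)&(L[...,0]>40)&(L[...,0]<50)&(W[...,2]>60);print("rim z",np.median(W[...,2][m]))
cv2.imwrite("pics/w3.png",p[:,:,::-1]);print(s["wrist_force"],s["moment"],s["joints"])
E
```

```text
clock: 9.8
eef_pos: [573.2, 36.3, 97.9]
eef_rot: [-3.141, -0.001, -0.278]
wrist_force: [-6.1, -1.0, 17.8]
finger_gap: 9.6
finger_force: 133.3
crown z [60.11413709 85.93594582 87.54733609]
rim z 80.10748195575623
[-5.01233499 -0.75668165 17.99877673] [-8.24647603e-03  1.34840228e+00  4.98420973e-04] [-3.98699062e-04  4.60345780e-01  1.56368109e+00 -1.41629574e-04
  1.11635598e+00  1.84860426e+00]
```

View pics/w3.png

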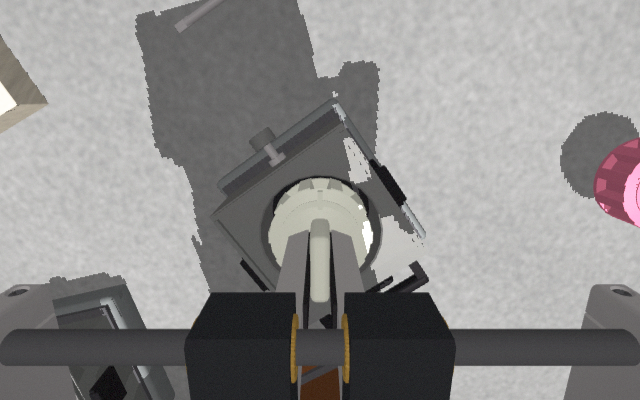

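The picture shows the rotor's drum sunk in the well at (320,230), still gripped. The crown is at the seated height and the stop is firm at 18 N.

```bash
python3 -c "
from cell import manip
print(manip.sign_off())"
```

```text
the job is handed in; nothing more can be done
None
```

The spare rotor is in the empty grey canister with its key in the keyway. It is pressed home against a firm stop at about 18 N and still gripped, ready for your locking screw; I touched nothing else and handed in at about 10 s.

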